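# Wipe the sampler box's lids shut

### The arm

A 6-joint arm with a two-finger parallel gripper is mounted at the origin on the work surface. World frame = base frame: x ahead of the robot, y to its left, z up, the work surface at z = 0. Lengths are in m, angles in rad, forces in N, time in s.
With the tool pointing down it reaches from about 0.25 to 0.775 m from the base axis. Payload 4 kg.
Tool frame: the origin (TCP) lies between the finger pads; the fingertips stand 14 mm ahead of it and the grasp point (between the pads) lies 5 mm behind it (robot.tips_ahead is the distance from the TCP to the fingertips, in m); z points along the fingers, y is the direction in which the jaws open and shut (so a half turn about z gives the same grasp; the last joint's range is limited). The gripper opens to 94 mm and grips with 3 to 60 N. Pads are 16 mm wide; open, the fingers measure 119 mm over their backs; the gripper's body (75 mm by 177 mm) begins 78 mm behind the grasp point.
Start: joints at [-1.296, 0.087, 1.371, -0, 1.684, -0.103], TCP at [0.203, -0.511, 0.22] pointing down, gripper open.
Joint ranges: [-3.1, 3.1], [-0.76, 2.03], [0.27, 2.55], [-1.08, 4.22], [0.17, 2.65], [-2.57, 2.57]. Speed limits (rad/s): [2.79, 2.79, 3.14, 3.14, 3.14, 3.14].

### API

Orientations are given as [roll, pitch, yaw] about the fixed x, y, z axes, in that order (R = Rz(yaw) Ry(pitch) Rx(roll)).
In Python, from bench import robot, optics, job gives the robot as it stands.
- The arm moves only by the tool apply_moves, never from a script. Its argument "moves" is a list of rows, each a list of 3 entries, a list of its own where there are three numbers: the shift along the tool's x, y, z in cm, then the turn, a rotation vector about the tool's x, y, z in rad, then the opening, from 0 (shut) to 1 (fully open). In form: [[[tx, ty, tz], [rx, ry, rz], grip], ...]. A call has exactly 10 rows; each row is the pose to reach, as a shift and turn from the pose commanded when the call began, along the tool's axes at that moment; what a row does not reach only later rows make up. A row lasts 1/12 s, in which the tool goes at most 41.7 mm and 7.16 degrees, less where a joint would pass 70% of its speed; a pose out of reach is approached as far as the arm can. A call with a gripper value outside its range is refused whole. The fingers move at their own pace and stop on an object; the grip force is fixed at half the most. Time passes only in rows, so rows that repeat a pose let the fingers close, or fill a call up. It gives the time, the measured TCP pose, the force and the opening at its end, in the units of the state.
- robot.get_obs(): the state, without advancing time (a new reading comes with each control period).
- optics.snapshot(name): name is "scene" or "top"; returns the picture (420x560x3 uint8, red, green, blue); there is no depth.
- optics.get_calibration(name): a dict with "fx", "fy", "cx", "cy" (pixels), "rvec" (rotation vector, rad) and "tvec" (3), from world to camera coordinates, as OpenCV has them. Camera axes: x right, y down, z forward; pixel columns grow to the right and rows downward; lengths in m; the calibration is good to about 2 mm. A picture is of the moment at which its call begins. get_calibration takes no time and is no camera call.
- job.close_job(): hands the job in, once; it reports no verdict.
The state is a dict: "time": time; "joint_positions": joint angles; "qvel": joint speeds; "joint_torque": joint torques, N m; "tool_pos": TCP position; "ee_rot": TCP orientation; "wrist_force": force on the tool from outside, world axes, zero at the start; "wrist_torque": the same for the moment, N m; "width": finger opening in m.
Only numpy, scipy, OpenCV 4.12 (cv2) and the standard library are available. Lean on these libraries where they do the work, as an engineer would, in place of code of your own. Each camera call takes 0.05 s, during which the arm holds its last target.

### The job

Close the four green flip lids of the nut sampler box on the shop counter with the fingertips: begin at the yellow end and run along the row in one light pass, so that the lids go shut one after another, and do not draw the hand up and away from the box before the last lid is shut. Do not grasp, lift, tip or shove the box or press hard on it, and leave the jar, the canister and the carton beside it alone.

Things in the scene. Friction and masses are not known exactly. Their poses are not given: they have to be found in the camera images.
- box: white loose sampler box, four compartments in a row, 70 mm (x) by 228 mm (y), 58 mm high over the shut lids, 0.95 kg, can slide on the counter, lies turned any way round. Origin: centre of its underside; y along the row towards the yellow end cap, z up. End caps (yellow at +y, white at -y), 14 mm long, outer faces at y = +-114 mm, are flush with the tops of the shut lids.
- row_start (a point): point on the box top (58 mm above the counter) on the middle line of the row, at the inner side of the yellow end cap, beside the first lid's hinge; axes as the box's
- row_end (a point): point on the box top (58 mm above the counter) on the middle line of the row, at the inner side of the white end cap, beside the fourth lid's free edge; the stroke runs from row_start to row_end, 200 mm; axes as the box's
- lid1 (a joint): angle (rad) of the first (next to the yellow end) lid: 0 = shut flat, grows as it opens to at most 1.5 (almost upright). It stays where it is left; about 0.01 N m turns it. Flat green plate, 66 mm across the row, 46 mm along it, 3 mm thick, thin white line near its free edge. Hinge line across the row at the box's y = 99 mm, z = 55 mm, on the yellow-end side; the free edge, towards the white end, swings up.
- lid2 (a joint): angle (rad) of the second lid: 0 = shut flat, grows as it opens to at most 1.5 (almost upright). It stays where it is left; about 0.01 N m turns it. Flat green plate, 66 mm across the row, 46 mm along it, 3 mm thick, thin white line near its free edge. Hinge line across the row at the box's y = 49 mm, z = 55 mm, on the yellow-end side; the free edge, towards the white end, swings up.
- lid3 (a joint): angle (rad) of the third lid: 0 = shut flat, grows as it opens to at most 1.5 (almost upright). It stays where it is left; about 0.01 N m turns it. Flat green plate, 66 mm across the row, 46 mm along it, 3 mm thick, thin white line near its free edge. Hinge line across the row at the box's y = -1 mm, z = 55 mm, on the yellow-end side; the free edge, towards the white end, swings up.
- lid4 (a joint): angle (rad) of the fourth lid: 0 = shut flat, grows as it opens to at most 1.5 (almost upright). It stays where it is left; about 0.01 N m turns it. Flat green plate, 66 mm across the row, 46 mm along it, 3 mm thick, thin white line near its free edge. Hinge line across the row at the box's y = -51 mm, z = 55 mm, on the yellow-end side; the free edge, towards the white end, swings up.
- jar_mid (a point): centre (44 mm up) of the bystander amber jar with a gold lid, 62 mm across, 88 mm high, loose; stands beside the box
- canister_mid (a point): centre (48 mm up) of the bystander white canister with a green cap, 60 mm across, 96 mm high, loose; stands beside the box
- carton_mid (a point): centre (42.5 mm up) of the bystander orange carton, 50 mm (x) by 75 mm (y) by 85 mm high, loose; stands beside the box
Mind the look-alikes: they are no part of the job. There is more than one size of the box; the one meant has the size given above.

How it is judged:
On the way, in this order (a step that is already met when the one before it is completed fails the run):
1. the first lid from the yellow end is shut, the lids after it not yet (value of joint lid1 below 0.13 rad and value of joint each of lid2, lid3, lid4 above 0.13 rad).
2. the second lid from the yellow end is shut, the lids after it not yet (value of joint lid2 below 0.13 rad and value of joint each of lid3, lid4 above 0.13 rad).
3. the third lid from the yellow end is shut, the lids after it not yet (value of joint lid3 below 0.13 rad and value of joint lid4 above 0.13 rad).
4. the fourth lid from the yellow end is shut (value of joint lid4 below 0.13 rad).
At the end, for the whole second after the job is handed in: All four lids are shut (within 0.13 rad, free edge less than about 6 mm up), having gone shut in order from the yellow end; the box stands flat within 30 mm of where it was, at rest; jar, canister and carton are within 20 mm of where they were (value of joint each of lid1, lid2, lid3, lid4 below 0.13 rad and distance of box from where it was at the start of the episode below 0.03 m and angle between box's own z axis and vertical below 0.05 rad and linear speed of box below 0.01 m/s and distance of each of jar_mid, canister_mid, carton_mid from where it was at the start of the episode below 0.02 m); the robot touches nothing.
It fails at once if the box is shoved or carried more than 30 mm (distance of box from where it was at the start of the episode above 0.03 m).
It fails at once if the box is lifted or tipped (height (world z) of box above 0.01 m or angle between box's own z axis and vertical above 0.12 rad).
It fails at once if the fingers press harder than 30 N on the box or its lids (contact force between the fingers and box above 30 N).
It fails at once if the hand is drawn away (grasp point more than 120 mm above the box top) after the first lid is shut and before the last is (value of joint lid1 below 0.13 rad and value of joint lid4 above 0.13 rad and z of the grasp point in the frame of row_start above 0.12 m).
It fails at once if jar, canister or carton is shifted or lifted more than 20 mm (distance of any of jar_mid, canister_mid, carton_mid from where it was at the start of the episode above 0.02 m).
It also fails if it takes over 45 s, if anything falls off the work surface, if the arm or the gripper's body presses on something with over 40 N, if the wrist force passes 120 N, or if a joint passes its speed limit or range.

## Working session

There is one attempt and no reset: what is moved stays moved. The work goes in short steps, Python scripts to look and compute and a tool call to move; the robot and the scene stay as the last step left them, time stands still between calls to the robot, and variables do not carry over. Pictures are saved under pics/ and viewed, and the job is handed in when it is done.

Besides the shell and the picture viewer there is one more tool, called after "Request:" by a JSON object that holds its "fn" and its "kwargs", one argument or row to a line. apply_moves: Moves the arm, as the interface text tells. Its arguments: {"type":"object","properties":{"moves":{"type":"array"}},"required":["moves"]}

```bash
mkdir -p pics; ls
python3 - <<'E'
from bench import robot, optics, job
import cv2
for n in("scene","top"):
    cv2.imwrite(f"pics/{n}0.png",optics.snapshot(n)[:,:,::-1]); print(optics.get_calibration(n))
print(robot.get_obs())
E
```

```text
pics
{'fx': 440.06124687516086, 'fy': 440.06124687516086, 'cx': 279.5925675713685, 'cy': 210.35887421333112, 'rvec': array([ 0.66228857,  2.58056201, -1.17042799]), 'tvec': array([ 0.43089454, -0.16941121,  1.1009474 ])}
{'fx': 390.572202522589, 'fy': 390.572202522589, 'cx': 281.6743445820102, 'cy': 208.38805867372918, 'rvec': array([ 2.1741259 , -2.18959624,  0.07149195]), 'tvec': array([0.08517268, 0.54581481, 0.68117531])}
{'time': 0.1, 'joint_positions': array([-1.29609016e+00,  8.78710397e-02,  1.37210041e+00, -2.74557920e-06,
        1.68360063e+00, -1.03110463e-01]), 'qvel': array([-1.34278879e-03, -2.11201018e-03, -2.99757959e-03,  1.57250335e-05,
       -6.22420924e-04, -1.37114918e-04]), 'joint_torque': array([ 2.09942751e-03, -3.41251695e+01, -3.03301334e+01,  7.20406906e-02,
        3.03987076e-02, -9.32056923e-05]), 'tool_pos': array([ 0.20275206, -0.51075967,  0.21842807]), 'ee_rot': array([-3.13962346e+00, -2.01023396e-04,  3.77816122e-01]), 'wrist_force': array([-0.32404879, -0.50907681,  0.47982204]), 'wrist_torque': array([0.05892287, 0.03538995, 0.01859621]), 'width': 0.09386051435855355}
```

View pics/scene0.png

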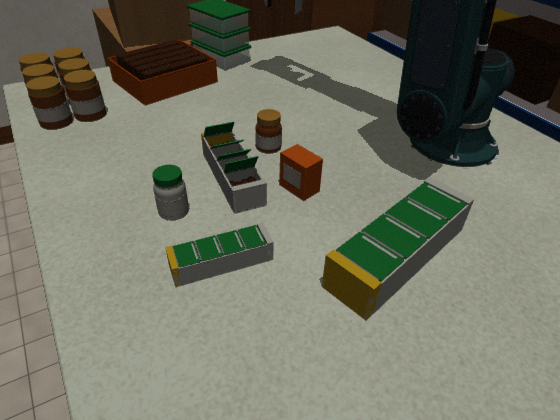

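View pics/top0.png

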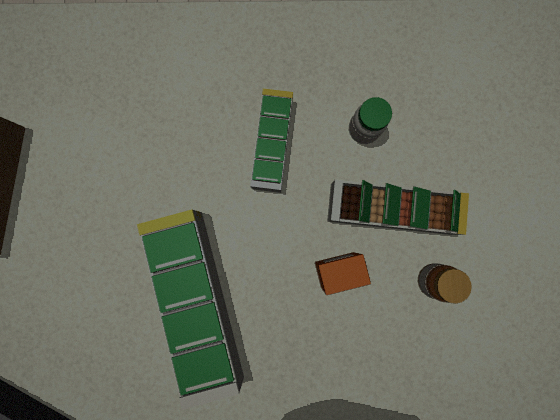

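The open box is the target. In the top view its white end is near (335,202) and its yellow end near (462,213). The jar is at (453,285), the carton at (343,274) and the canister at (373,117). Next I'll zoom in.

```bash
cat > h.py <<'E'
import numpy as np,cv2
from bench import robot, optics, job
def cam(n):
    c=optics.get_calibration(n);R=cv2.Rodrigues(c['rvec'])[0]
    K=np.array([[c['fx'],0,c['cx']],[0,c['fy'],c['cy']],[0,0,1]]);return K,R,c['tvec'],c['rvec']
def ray(n,uv,z):
    K,R,t,_=cam(n);o=-R.T@t;d=R.T@np.linalg.inv(K)@np.array([uv[0],uv[1],1.]);return o+d*(z-o[2])/d[2]
def proj(n,P):
    K,R,t,r=cam(n);return cv2.projectPoints(np.array(P,float).reshape(-1,1,3),r,t,K,None)[0][:,0]
E
python3 - <<'E'
import cv2
a=cv2.imread('pics/top0.png')[170:245,320:480];cv2.imwrite('pics/topz.png',cv2.resize(a,None,fx=5,fy=5,interpolation=cv2.INTER_CUBIC))
a=cv2.imread('pics/scene0.png')[100:225,145:335];cv2.imwrite('pics/scz.png',cv2.resize(a,None,fx=4,fy=4,interpolation=cv2.INTER_CUBIC))
E
```

```text
(no output)
```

View pics/topz.png

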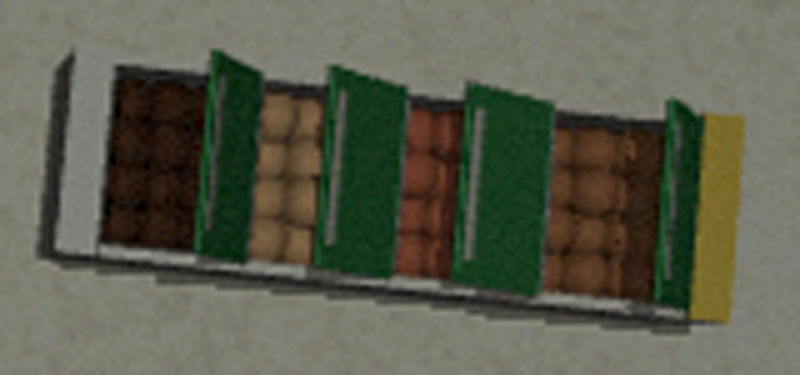

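View pics/scz.png

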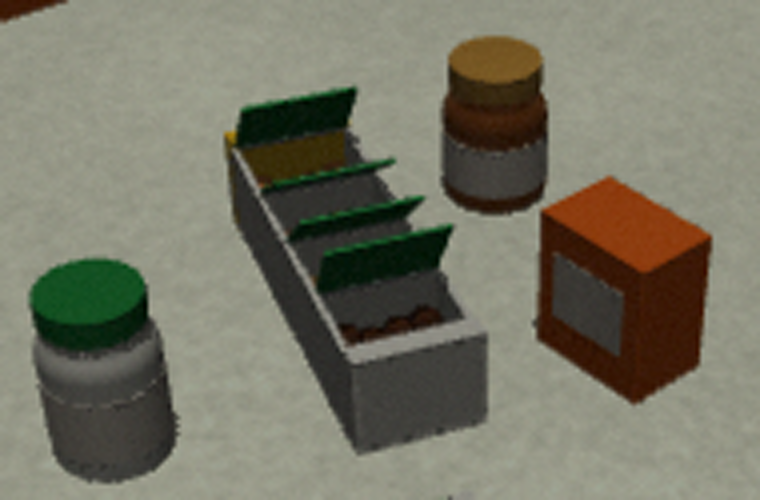

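Run:
```python
from h import *
f=lambda u,v:(320+(u+.5)/5-.5,170+(v+.5)/5-.5)
C=[ray('top',f(*p),.058) for p in [(744,117),(728,322),(72,50),(55,252)]]
C=np.array(C);print(C.round(4))
m=C.mean(0);d=(C[0]+C[1]-C[2]-C[3])[:2]/2;print('centre',m.round(4),'len',np.linalg.norm(d),'yaw of +y',np.degrees(np.arctan2(d[1],d[0])), 'w',np.linalg.norm(C[0]-C[1]),np.linalg.norm(C[2]-C[3]))
d/=np.linalg.norm(d);n=np.array([d[1],-d[0]])
def P(y,z,x=0): return np.r_[m[:2]+d*y+n*x,z]
# lid angles from top: free edge pixel midpoints; solve
from scipy.optimize import brentq
free=[((668,99),(655,302)),((468,84),(452,290)),((330,66),(315,272)),((212,50),(196,258))]
for i,(a,b) in enumerate(free):
    q=np.mean([f(*a),f(*b)],0); h=99-50*i
    def e(t): 
        return proj('top',P((h-46*np.cos(t))/1e3,(55+46*np.sin(t))/1e3))[0][0]-q[0]
    ts=np.linspace(0,1.6,17);print(i+1,[round(e(t),1) for t in ts])
# corners in scene
I=cv2.imread('pics/scene0.png')
for y in(.114,-.114):
  for x in(.035,-.035):
    p=proj('scene',P(y,.058,x))[0];cv2.circle(I,tuple(int(v) for v in p.round()),2,(255,0,255),-1)
cv2.imwrite('pics/chk.png',cv2.resize(I[100:225,145:335],None,fx=4,fy=4))
# neighbours
for nm,uv,z in [('jar top',(455,285),.088),('can top',(375,113),.096)]:
    q=ray('top',uv,z)[:2]-m[:2];print(nm,'box y,x',q@d,q@n)
for uv in [(316,262),(364,254),(370,281),(327,294)]:
    q=ray('top',uv,.085)[:2]-m[:2];print('carton',q@d,q@n)
o=robot.get_obs();print(o['tool_pos'],P(.1,.058),P(-.1,.058))
```

```text
[[ 0.5675 -0.2359  0.058 ]
 [ 0.4982 -0.2277  0.058 ]
 [ 0.5922 -0.0085  0.058 ]
 [ 0.5234 -0.0016  0.058 ]]
centre [ 0.5453 -0.1184  0.058 ] len 0.22813029393943773 yaw of +y -96.2771692009999 w 0.06983892945370121 0.06918820616429834
1 [np.float64(-21.9), np.float64(-20.7), np.float64(-19.3), np.float64(-17.6), np.float64(-15.7), np.float64(-13.5), np.float64(-11.0), np.float64(-8.4), np.float64(-5.6), np.float64(-2.7), np.float64(0.3), np.float64(3.5), np.float64(6.6), np.float64(9.8), np.float64(12.9), np.float64(16.0), np.float64(18.9)]
2 [np.float64(-11.0), np.float64(-10.0), np.float64(-8.8), np.float64(-7.3), np.float64(-5.6), np.float64(-3.6), np.float64(-1.3), np.float64(1.1), np.float64(3.7), np.float64(6.5), np.float64(9.4), np.float64(12.4), np.float64(15.5), np.float64(18.5), np.float64(21.6), np.float64(24.6), np.float64(27.6)]
3 [np.float64(-12.8), np.float64(-12.0), np.float64(-11.0), np.float64(-9.7), np.float64(-8.2), np.float64(-6.4), np.float64(-4.4), np.float64(-2.1), np.float64(0.4), np.float64(3.0), np.float64(5.7), np.float64(8.6), np.float64(11.6), np.float64(14.6), np.float64(17.6), np.float64(20.6), np.float64(23.5)]
4 [np.float64(-18.3), np.float64(-17.8), np.float64(-17.0), np.float64(-15.9), np.float64(-14.6), np.float64(-13.0), np.float64(-11.1), np.float64(-9.0), np.float64(-6.7), np.float64(-4.3), np.float64(-1.6), np.float64(1.1), np.float64(4.0), np.float64(6.9), np.float64(9.8), np.float64(12.8), np.float64(15.7)]
jar top box y,x 0.08952423882494717 0.119099642666922
can top box y,x -0.06259828278662743 -0.14397012578788915
carton -0.1338357847006791 0.10584263869860731
carton -0.05814846160743676 0.08513925147155703
carton -0.04482094167429534 0.12704633330855536
carton -0.11142860103424906 0.15466548520241694
[ 0.20275206 -0.51075967  0.21842807] [ 0.53437664 -0.21779563  0.058     ] [ 0.55624429 -0.01899471  0.058     ]
```

View pics/chk.png

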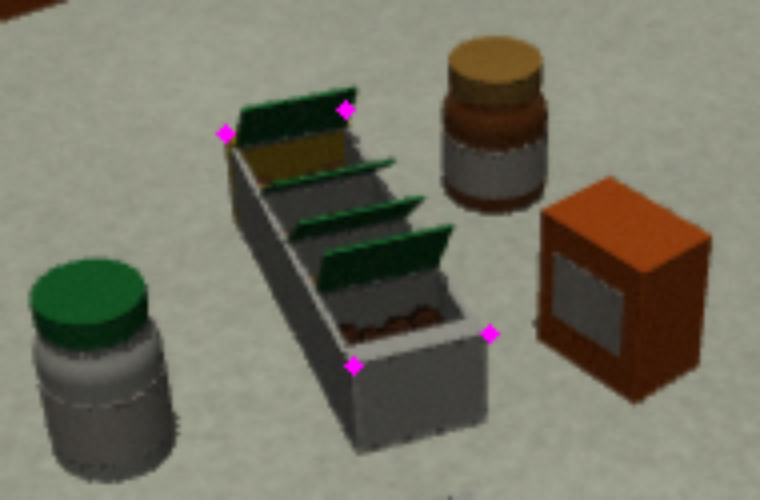

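```bash
cat >> h.py <<'E'
from scipy.spatial.transform import Rotation as Ro
m=np.array([.5453,-.1184]);th=np.radians(-96.277);d=np.array([np.cos(th),np.sin(th)]);n=np.array([d[1],-d[0]])
def P(y,z,x=0): return np.r_[m+d*y+n*x,z]
def st(target=None):
    o=robot.get_obs();p=o['tool_pos'];R=Ro.from_euler('xyz',o['ee_rot'])
    q=p[:2]-m;print('t',round(o['time'],2),'box x,y mm',(1e3*q@n).round(1),(1e3*q@d).round(1),'tip above top mm',round(1e3*(p[2]-robot.tips_ahead-.058),1),'F',o['wrist_force'].round(2),'w',o['width'].round(4),'rot',o['ee_rot'].round(4))
    Rt=Ro.from_euler('xyz',[np.pi,0,th+np.pi])
    print('tool x vs row turn',(R.inv()*Rt).as_rotvec().round(4))
    if target is not None: print('shift cm',(100*R.inv().apply(target-p)).round(2))
E
python3 - <<'E'
from h import *
print(robot.tips_ahead);st(P(.13,.20))
E
```

```text
0.014Traceback (most recent call last):
  File "<stdin>", line 2, in <module>
  File "h.py", line 15, in st
    q=p[:2]-m;print('t',round(o['time'],2),'box x,y mm',(1e3*q@n).round(1),(1e3*q@d).round(1),'tip above top mm',round(1e3*(p[2]-robot.tips_ahead-.058),1),'F',o['wrist_force'].round(2),'w',o['width'].round(4),'rot',o['ee_rot'].round(4))
                                                                                                                                                                                             ^^^^^^^^^^^^^^^^
AttributeError: 'float' object has no attribute 'round'
```

```bash
sed -i "s/o\['width'\].round(4)/round(float(o['width']),4)/" h.py
python3 - <<'E'
from h import *
st(P(.13,.20))
E
```

```text
t 0.1 box x,y mm 297.6 427.5 tip above top mm 146.4 F [-0.32 -0.51  0.48] w 0.0939 rot [-3.1396e+00 -2.0000e-04  3.7780e-01]
tool x vs row turn [-0.0017 -0.0012 -1.0834]
shift cm [ 40.22 -12.34   1.88]
```

Request:
{"fn": "apply_moves", "kwargs": {
  "moves": [
    [[2.5, -0.8, 0], [0, 0, -0.08], 0],
    [[5, -1.6, 0], [0, 0, -0.16], 0],
    [[7.5, -2.4, 0], [0, 0, -0.24], 0],
    [[10, -3.1, 0], [0, 0, -0.32], 0],
    [[13, -4, 0], [0, 0, -0.4], 0],
    [[16, -5, 0], [0, 0, -0.48], 0],
    [[19, -6, 0], [0, 0, -0.56], 0],
    [[22, -7, 0], [0, 0, -0.64], 0],
    [[25, -8, 0], [0, 0, -0.72], 0],
    [[28, -9, 0], [0, 0, -0.8], 0]
  ]
}}

```text
time: 0.93
tool_pos: [0.4307, -0.3229, 0.219]
ee_rot: [-3.141, -0.0, 1.182]
wrist_force: [0.3, 0.5, 0.3]
width: 0.0306
```

Run:
```python
from h import *
st(P(.13,.14))
```

```text
t 0.93 box x,y mm 91.5 215.8 tip above top mm 147.0 F [0.3  0.5  0.25] w 0.0306 rot [-3.1408e+00 -2.0000e-04  1.1816e+00]
tool x vs row turn [-0.0008 -0.0003 -0.2796]
shift cm [10.77  6.43  7.89]
```

Request:
{"fn": "apply_moves", "kwargs": {
  "moves": [
    [[1.5, 0.9, 0.5], [0, 0, -0.04], 0],
    [[3, 1.8, 1.2], [0, 0, -0.08], 0],
    [[4.5, 2.7, 2], [0, 0, -0.12], 0],
    [[6, 3.6, 3], [0, 0, -0.16], 0],
    [[7.5, 4.5, 4], [0, 0, -0.2], 0],
    [[9, 5.4, 5], [0, 0, -0.24], 0],
    [[10, 6, 6], [0, 0, -0.27], 0],
    [[10.7, 6.4, 7], [0, 0, -0.28], 0],
    [[10.7, 6.4, 7.8], [0, 0, -0.28], 0],
    [[10.7, 6.4, 7.8], [0, 0, -0.28], 0]
  ]
}}

```text
time: 1.77
tool_pos: [0.5287, -0.2494, 0.1386]
ee_rot: [-3.137, -0.001, 1.458]
wrist_force: [0.2, 0.4, -0.0]
width: 0.0003
```

Run:
```python
from h import *
cv2.imwrite("pics/s2.png",optics.snapshot('scene')[:,:,::-1])
st(P(.13,.082))
```

```text
t 1.82 box x,y mm 1.9 132.6 tip above top mm 68.0 F [ 0.51  1.26 -0.24] w 0.0006 rot [-3.1386e+00 -6.0000e-04  1.4570e+00]
tool x vs row turn [-0.003  -0.0006 -0.0042]
shift cm [0.25 0.21 5.8 ]
```

View pics/s2.png

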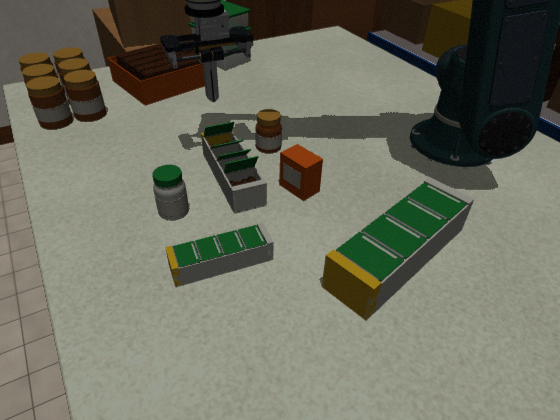

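The closed fingers are at (211,90), just before the yellow end, with the jaw axis across the row. Now I'll lower them to about 10 mm above the box top.

Request:
{"fn": "apply_moves", "kwargs": {
  "moves": [
    [[0, 0.1, 1], [0, 0, 0], 0],
    [[0.1, 0.2, 2], [0, 0, 0], 0],
    [[0.2, 0.2, 3], [0, 0, 0], 0],
    [[0.2, 0.2, 4], [0, 0, 0], 0],
    [[0.2, 0.2, 4.5], [0, 0, 0], 0],
    [[0.2, 0.2, 5], [0, 0, 0], 0],
    [[0.2, 0.2, 5.4], [0, 0, 0], 0],
    [[0.2, 0.2, 5.7], [0, 0, 0], 0],
    [[0.2, 0.2, 5.8], [0, 0, 0], 0],
    [[0.2, 0.2, 5.8], [0, 0, 0], 0]
  ]
}}

```text
time: 2.65
tool_pos: [0.5323, -0.2482, 0.0834]
ee_rot: [3.142, 0.0, 1.458]
wrist_force: [-0.6, 0.6, 0.7]
width: 0.0003
```

Run:
```python
from h import *
cv2.imwrite("pics/s3.png",cv2.resize(optics.snapshot('scene')[60:240,120:360,::-1],None,fx=3,fy=3))
st(P(.13,.082))
```

```text
t 2.7 box x,y mm -1.4 130.5 tip above top mm 11.8 F [ 0.93  1.2  -0.39] w 0.0003 rot [3.1411e+00 3.0000e-04 1.4578e+00]
tool x vs row turn [ 0.0005  0.0003 -0.0034]
shift cm [ 0.05 -0.14  0.18]
```

View pics/s3.png

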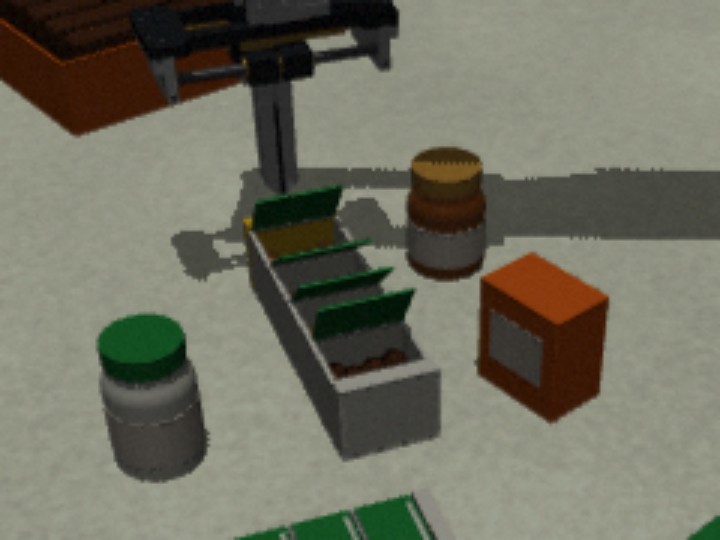

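The measurements agree with the commanded pose: tip 12 mm above the box top, leading edge about 23 mm before hinge 1. Starting the pass.

Request:
{"fn": "apply_moves", "kwargs": {
  "moves": [
    [[0.5, -0.1, 0.1], [0, 0, 0], 0],
    [[1, -0.1, 0.2], [0, 0, 0], 0],
    [[1.5, -0.1, 0.3], [0, 0, 0], 0],
    [[2, -0.1, 0.3], [0, 0, 0], 0],
    [[2.4, -0.1, 0.3], [0, 0, 0], 0],
    [[2.8, -0.1, 0.3], [0, 0, 0], 0],
    [[3.2, -0.1, 0.35], [0, 0, 0], 0],
    [[3.6, -0.1, 0.4], [0, 0, 0], 0],
    [[4, -0.1, 0.5], [0, 0, 0], 0],
    [[4, -0.1, 0.5], [0, 0, 0], 0]
  ]
}}

```text
time: 3.53
tool_pos: [0.5358, -0.2074, 0.0782]
ee_rot: [-3.141, -0.001, 1.459]
wrist_force: [0.1, -0.6, 0.2]
width: 0.0007
```

Run:
```python
from h import *
cv2.imwrite("pics/s4.png",cv2.resize(optics.snapshot('scene')[60:240,120:360,::-1],None,fx=3,fy=3))
st()
```

```text
t 3.58 box x,y mm -0.3 89.8 tip above top mm 6.3 F [ 0.21 -0.04  0.02] w 0.0004 rot [-3.1413e+00 -4.0000e-04  1.4585e+00]
tool x vs row turn [-0.0003 -0.0004 -0.0028]
```

View pics/s4.png

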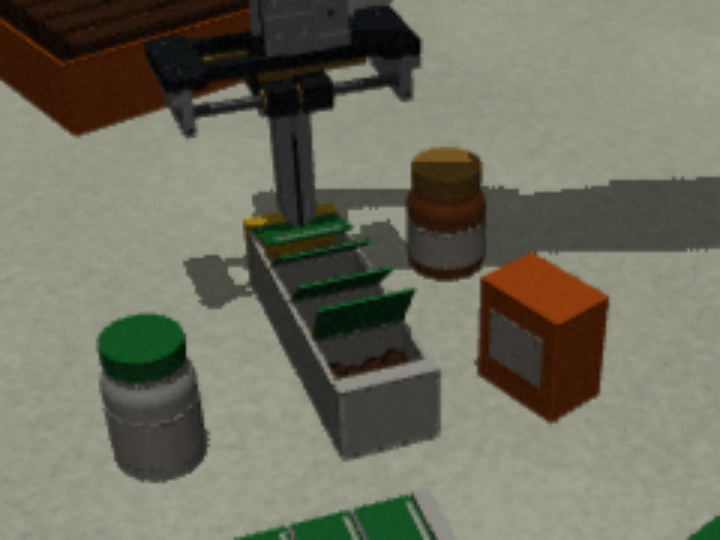

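Lid 1 at (300,230) is going down under the fingertips and the forces are close to zero. I'll finish it.

Request:
{"fn": "apply_moves", "kwargs": {
  "moves": [
    [[0.4, 0, 0.1], [0, 0, 0], 0],
    [[0.8, 0, 0.2], [0, 0, 0], 0],
    [[1.2, 0, 0.3], [0, 0, 0], 0],
    [[1.6, 0, 0.4], [0, 0, 0], 0],
    [[2, 0, 0.4], [0, 0, 0], 0],
    [[2.4, 0, 0.4], [0, 0, 0], 0],
    [[2.6, 0, 0.4], [0, 0, 0], 0],
    [[2.8, 0, 0.3], [0, 0, 0], 0],
    [[3, 0, 0.1], [0, 0, 0], 0],
    [[3.2, 0, -0.1], [0, 0, 0], 0]
  ]
}}

```text
time: 4.42
tool_pos: [0.5394, -0.1764, 0.0797]
ee_rot: [3.142, 0.0, 1.458]
wrist_force: [1.0, 0.2, 0.2]
width: 0.0006
```

Run:
```python
from h import *
cv2.imwrite("pics/s5.png",cv2.resize(optics.snapshot('scene')[60:240,120:360,::-1],None,fx=3,fy=3))
st()
```

```text
t 4.47 box x,y mm -0.8 58.1 tip above top mm 8.3 F [1.13 0.07 0.21] w 0.0005 rot [3.1406e+00 1.0000e-04 1.4580e+00]
tool x vs row turn [ 0.001   0.0001 -0.0033]
```

View pics/s5.png

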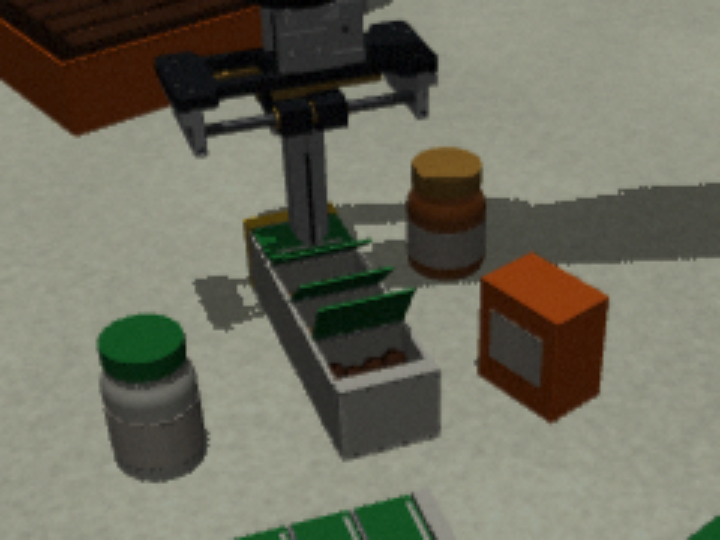

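Lid 1 is flat and the box hasn't moved. On to lid 2.

Request:
{"fn": "apply_moves", "kwargs": {
  "moves": [
    [[0.5, 0, 0], [0, 0, 0], 0],
    [[1, 0, 0], [0, 0, 0], 0],
    [[1.5, 0, 0.1], [0, 0, 0], 0],
    [[2, 0, 0.2], [0, 0, 0], 0],
    [[2.5, 0, 0.3], [0, 0, 0], 0],
    [[3, 0, 0.4], [0, 0, 0], 0],
    [[3.5, 0, 0.5], [0, 0, 0], 0],
    [[3.9, 0, 0.5], [0, 0, 0], 0],
    [[4.3, 0, 0.5], [0, 0, 0], 0],
    [[4.4, 0, 0.5], [0, 0, 0], 0]
  ]
}}

```text
time: 5.3
tool_pos: [0.5444, -0.132, 0.0744]
ee_rot: [-3.141, -0.0, 1.458]
wrist_force: [0.1, 0.1, 0.1]
width: 0.0004
```

Run:
```python
from h import *
cv2.imwrite("pics/s6.png",cv2.resize(optics.snapshot('scene')[60:240,120:360,::-1],None,fx=3,fy=3))
st()
```

```text
t 5.35 box x,y mm -0.6 13.8 tip above top mm 2.5 F [-0.36 -1.22 -0.  ] w 0.0005 rot [ 3.1416e+00 -1.0000e-04  1.4585e+00]
tool x vs row turn [ 0.     -0.0001 -0.0028]
```

View pics/s6.png

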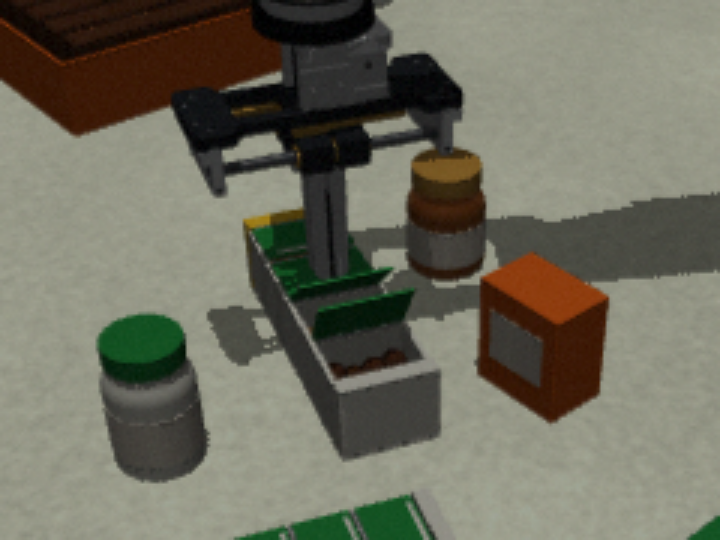

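Lids 1 and 2 are flat. On to lid 3.

Request:
{"fn": "apply_moves", "kwargs": {
  "moves": [
    [[0.2, 0, -0.3], [0, 0, 0], 0],
    [[0.5, 0, -0.5], [0, 0, 0], 0],
    [[1.1, 0, -0.5], [0, 0, 0], 0],
    [[1.7, 0, -0.5], [0, 0, 0], 0],
    [[2.3, 0, -0.4], [0, 0, 0], 0],
    [[2.9, 0, -0.3], [0, 0, 0], 0],
    [[3.5, 0, -0.2], [0, 0, 0], 0],
    [[4.1, 0, 0], [0, 0, 0], 0],
    [[4.7, 0, 0], [0, 0, 0], 0],
    [[5, 0, 0], [0, 0, 0], 0]
  ]
}}

```text
time: 6.18
tool_pos: [0.5498, -0.082, 0.0741]
ee_rot: [-3.141, -0.0, 1.459]
wrist_force: [-0.2, 0.1, -0.1]
width: 0.0003
```

Run:
```python
from h import *
cv2.imwrite("pics/s7.png",cv2.resize(optics.snapshot('scene')[60:240,120:360,::-1],None,fx=3,fy=3))
st()
```

```text
t 6.23 box x,y mm -0.6 -36.9 tip above top mm 2.2 F [-0.25 -0.2  -0.01] w 0.0004 rot [-3.1411e+00 -6.0000e-04  1.4589e+00]
tool x vs row turn [-0.0005 -0.0006 -0.0024]
```

View pics/s7.png

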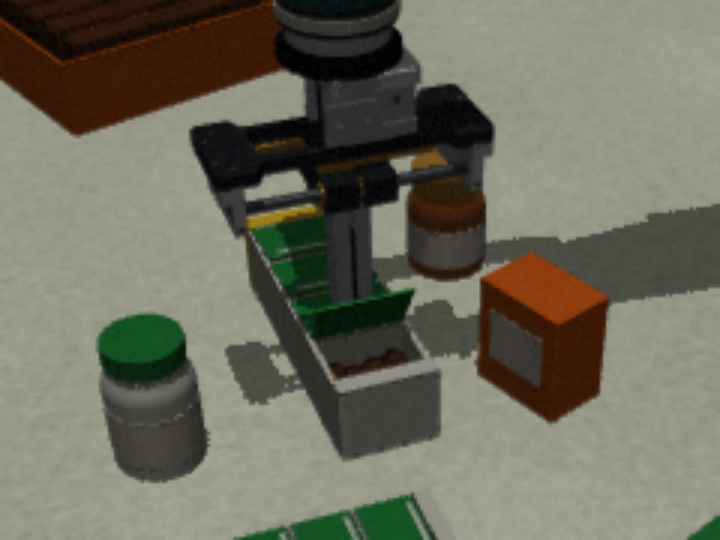

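Lid 3 is flat and lid 4 is still open. Running the last stretch.

Request:
{"fn": "apply_moves", "kwargs": {
  "moves": [
    [[0.2, 0, -0.3], [0, 0, 0], 0],
    [[0.5, 0, -0.5], [0, 0, 0], 0],
    [[1.1, 0, -0.5], [0, 0, 0], 0],
    [[1.7, 0, -0.5], [0, 0, 0], 0],
    [[2.3, 0, -0.4], [0, 0, 0], 0],
    [[2.9, 0, -0.3], [0, 0, 0], 0],
    [[3.5, 0, -0.2], [0, 0, 0], 0],
    [[4.1, 0, 0], [0, 0, 0], 0],
    [[4.7, 0, 0], [0, 0, 0], 0],
    [[5.1, 0, 0], [0, 0, 0], 0]
  ]
}}

```text
time: 7.07
tool_pos: [0.5556, -0.0314, 0.0741]
ee_rot: [-3.141, -0.0, 1.458]
wrist_force: [-0.0, -0.4, 0.6]
width: 0.0004
```

Run:
```python
from h import *
cv2.imwrite("pics/s8.png",cv2.resize(optics.snapshot('scene')[60:240,120:360,::-1],None,fx=3,fy=3))
st()
```

```text
t 7.12 box x,y mm -0.8 -88.0 tip above top mm 2.2 F [-0.92  0.76 -0.9 ] w 0.0004 rot [-3.1411e+00 -8.0000e-04  1.4589e+00]
tool x vs row turn [-0.0004 -0.0008 -0.0024]
```

View pics/s8.png

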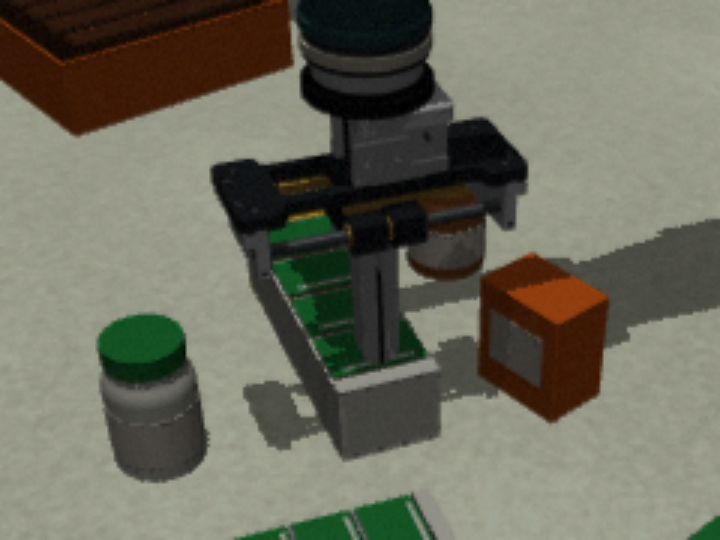

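All four lids look flat. I'll move off past the white end with only a small rise, staying below 120 mm, and check from above.

Request:
{"fn": "apply_moves", "kwargs": {
  "moves": [
    [[0.5, 0, 0], [0, 0, 0], 0],
    [[0.9, 0, -0.2], [0, 0, 0], 0],
    [[1.2, 0, -0.8], [0, 0, 0], 0],
    [[2, 0, -1.6], [0, 0, 0], 0],
    [[3.5, 0, -2.5], [0, 0, 0], 0],
    [[5.5, 0, -3], [0, 0, 0], 0],
    [[8, 0, -3], [0, 0, 0], 0],
    [[11, 0, -3], [0, 0, 0], 0],
    [[14, 0, -3], [0, 0, 0], 0],
    [[17, 0, -3], [0, 0, 0], 0]
  ]
}}

```text
time: 7.95
tool_pos: [0.5754, 0.1382, 0.1059]
ee_rot: [3.14, -0.001, 1.457]
wrist_force: [0.7, 0.9, 0.0]
width: 0.0001
```

Run:
```python
from h import *
a=optics.snapshot('scene')[:,:,::-1];b=optics.snapshot('top')[:,:,::-1]
cv2.imwrite("pics/s9f.png",a);cv2.imwrite("pics/t9f.png",b)
cv2.imwrite("pics/s9.png",cv2.resize(a[100:225,145:335],None,fx=4,fy=4))
cv2.imwrite("pics/t9.png",cv2.resize(b[80:310,220:490],None,fx=2.5,fy=2.5))
st()
```

```text
t 8.05 box x,y mm -1.4 -261.0 tip above top mm 33.6 F [-0.12 -0.35  0.04] w 0.0002 rot [ 3.1401e+00 -2.3000e-03  1.4627e+00]
tool x vs row turn [ 0.0015 -0.0023  0.0015]
```

View pics/s9.png

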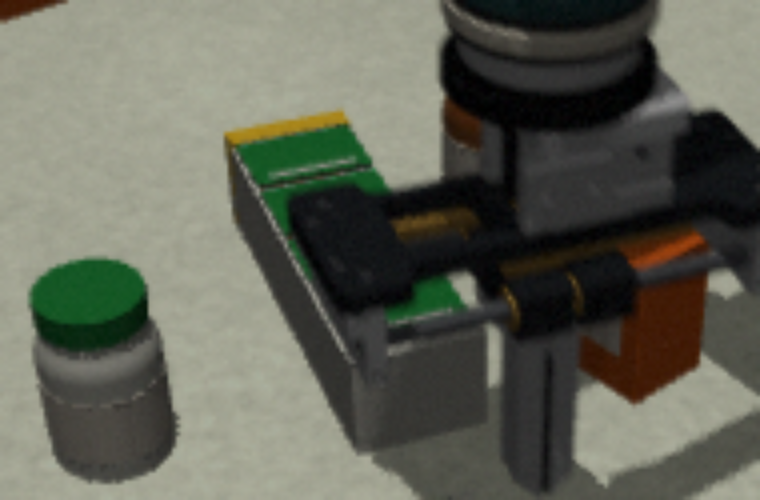

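View pics/t9.png

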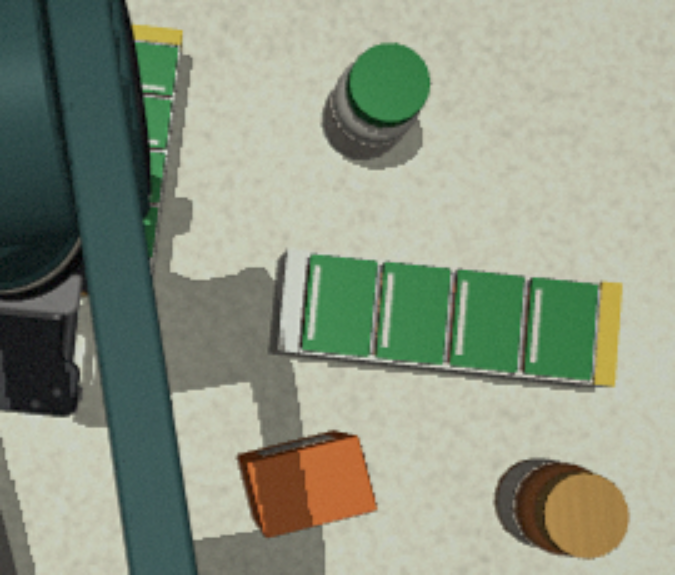

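Seen from above, all four lids are shut and the box and its neighbours are in place. I'll raise the arm clear and measure the free-edge heights from both views.

Request:
{"fn": "apply_moves", "kwargs": {
  "moves": [
    [[0, 0, -2], [0, 0, 0], 0],
    [[0, 0, -4], [0, 0, 0], 0],
    [[2, 0, -7], [0, 0, 0], 0],
    [[4, 0, -10], [0, 0, 0], 0],
    [[7, 0, -13], [0, 0, 0], 0],
    [[10, 0, -16], [0, 0, 0], 0],
    [[13, 0, -18], [0, 0, 0], 0],
    [[16, 0, -18], [0, 0, 0], 0],
    [[18, 0, -18], [0, 0, 0], 0],
    [[18, 0, -18], [0, 0, 0], 0]
  ]
}}

```text
time: 8.88
tool_pos: [0.595, 0.3187, 0.2849]
ee_rot: [3.141, -0.002, 1.462]
wrist_force: [-0.7, -0.8, 0.1]
width: 0.0003
```

Run:
```python
from h import *
for n_,r in(('scene',(100,225,145,335)),('top',(170,245,320,480))):
    a=optics.snapshot(n_)[:,:,::-1];cv2.imwrite(f"pics/{n_}A.png",a)
    a=a[r[0]:r[1],r[2]:r[3]];cv2.imwrite(f"pics/{n_}Az.png",cv2.resize(a,None,fx=4 if n_=='scene' else 5,fy=4 if n_=='scene' else 5,interpolation=cv2.INTER_CUBIC))
st()
```

```text
t 8.98 box x,y mm -2.1 -436.3 tip above top mm 212.4 F [0.83 0.23 0.58] w 0.0001 rot [-3.1415e+00  1.2000e-03  1.4582e+00]
tool x vs row turn [-0.0001  0.0012 -0.0031]
```

View pics/sceneAz.png

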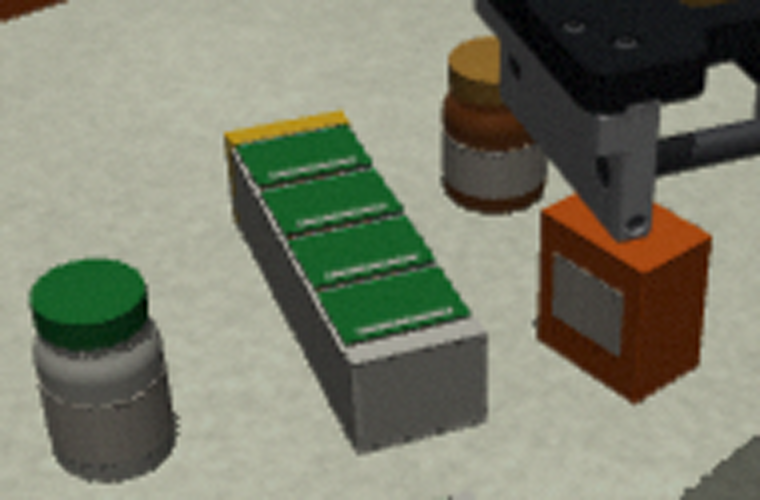

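View pics/topAz.png

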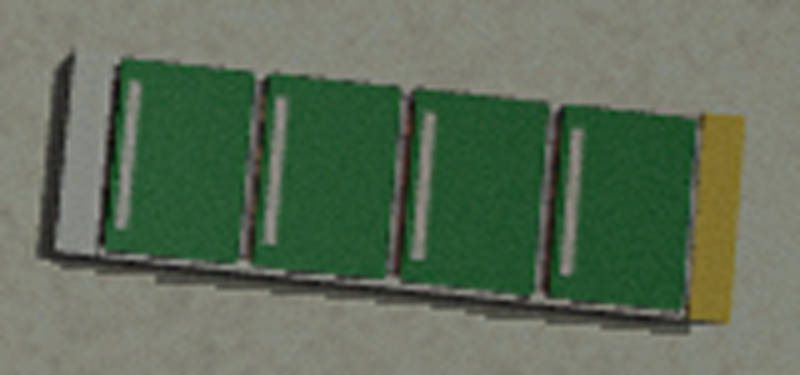

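Run:
```python
from h import *
T=[((577,130),(567,274)),((430,115),(417,259)),((282,99),(268,244)),((135,83),(121,228))]
S=[((268,176),(356,159)),((297,223),(386,206)),((327,274),(418,257)),((357,330),(452,311))]
Ps={}
for n_ in('scene','top'):
    K,R,t,_=cam(n_);Ps[n_]=K@np.c_[R,t]
def tri(a,b,nm):
    s=np.array(a)/4.+[145,100];u=np.array(b)/5.+[320,170]
    X=cv2.triangulatePoints(Ps['scene'],Ps['top'],s.reshape(2,1),u.reshape(2,1))[:3,0]/1; 
    X4=cv2.triangulatePoints(Ps['scene'],Ps['top'],s.reshape(2,1),u.reshape(2,1))[:,0];X=X4[:3]/X4[3]
    print(nm,'y',(1e3*(X[:2]-m)@d).round(1),'z',(1e3*X[2]).round(1))
for i in range(4): tri(np.mean(S[i],0),np.mean(T[i],0),i+1)
tri((354,362),(72,50),'white corner');tri((343,112),(728,322),'yellow corner');tri((226,133),(744,117),'yellow corner2')
a,b=[cv2.imread(f'pics/top{k}.png') for k in('0','A')]
for nm,r in dict(can=(90,150,345,400),carton=(250,300,312,375),jar=(258,308,415,475),ycap=(188,240,455,475)).items():
    print(nm,np.round(cv2.phaseCorrelate(*[np.float32(cv2.cvtColor(x[r[0]:r[1],r[2]:r[3]],6)) for x in(a,b)])[0],2))
```

```text
1 y 59.7 z 57.9
2 y 9.2 z 58.2
3 y -41.3 z 58.3
4 y -91.2 z 58.3
white corner y -113.6 z 58.4
yellow corner y 115.9 z 54.8
yellow corner2 y 115.9 z 55.8
can [-0.02  0.01]
carton [ 0.11 -0.06]
jar [-0.04 -0.06]
ycap [-0.66  0.55]
```

```bash
python3 -c "
from bench import job
print(job.close_job())"
```

```text
the job is handed in; nothing more can be done
None
```

I closed all four green lids in order from the yellow end, in one pass with the closed fingertips, and handed the job in at about 9 s of the 45 s. The fingertips stayed 2–9 mm above the box top along the row. The hand left past the white end and rose only after the last lid was shut.

**Lids:** pictures after each stretch showed the lids going shut one after another. At the end, the white lines near their free edges measured 57.9–58.3 mm high from the two views, against 58 mm for a shut lid.

**Box and neighbours:** the jar, canister and carton shifted by 0.13 pixels or less between the first and last top pictures. The yellow end cap read about 0.9 pixel (roughly 1.5 mm). Lid 1's changed look next to it may account for part of that, and it is far below the 30 mm limit.

**Force:** wrist force was about 1.5 N or less at every reading. I could only read it at the end of each move, so contact between readings was not seen.

**Disagreement:** the two yellow-end corners, which I picked by hand, came out 2–3 mm low (54.8 and 55.8 mm instead of 58 mm). That is about the picking and calibration error, so the lid heights are good to about 2–3 mm.

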